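# Unclamp a bonded heat sink and hold its underside up to the inspection camera

### The arm

A 6-joint arm with a two-finger parallel gripper is mounted at the origin on a cart in front of the work surface, level with it; the furniture and walls round the work are solid. World frame = base frame: x ahead of the robot, y to its left, z up, the work surface at z = 0. Lengths are in m, angles in rad, forces in N, time in s.
With the tool pointing down it reaches from about 0.35 to 0.975 m from the base axis. Payload 7.1 kg.
Tool frame: the origin (TCP) lies midway between the tips of the shut fingers; the grasp point (between the pads) lies 19 mm behind it; z points along the fingers, y is the line along which they close (so a half turn about z gives the same grasp; the last joint's range is limited). The gripper opens to 88 mm and grips with 3 to 60 N. Pads are 20 mm wide; open, the fingers measure 115 mm over their backs; the gripper's body (75 mm by 178 mm) begins 61 mm behind the grasp point.
Start: joints at [-1.208, 0.423, 1.63, -0, 1.089, -0.019], TCP at [0.233, -0.58, 0.223] pointing down, gripper open.
Joint ranges: [-3, 3], [-0.9, 2.11], [0.09, 2.58], [-1.31, 4.45], [0.11, 2.69], [-2.54, 2.54]. Speed limits (rad/s): [2.39, 2.39, 3.01, 3.14, 3.14, 3.14].

### API

Orientations are given as a 3x3 rotation matrix whose columns are the frame's x, y, z axes.
In Python, from station import * gives the robot as it stands. The module is installed in compiled form; this text tells all that it offers.
- The arm moves only by the tool play_rows, never from a script. Its argument "moves" is one flat list of numbers, 7 for each row, row after row: the shift along the tool's x, y, z in cm, then the turn, a rotation vector about the tool's x, y, z in degrees, then the finger opening in cm, from 0 to 8.78. A call has 1 to 20 rows; each row shifts and turns the commanded pose from where the row before left it, along the tool's axes as they then stand; what a row does not reach is not made up. A row lasts 1/12 s, in which the tool goes at most 41.7 mm and 7.16 degrees, less where a joint would pass 70% of its speed; a pose out of reach is approached as far as the arm can. A call is refused whole if a number of a shift passes 4.17 or a number of a turn 7.16, either way. A call with a gripper value outside its range is refused whole. The fingers move at their own pace and stop on an object; the grip force is fixed at half the most. Time passes only in rows, so rows that do not move let the fingers close. It gives the time, the measured TCP pose, the force, the opening and the grip force at its end, in the units of the state.
- read_state(): the state, without advancing time (a new reading comes with each control period).
- camera(name): name is "side" or "top" or "wrist"; returns the picture (420x560x3 uint8, red, green, blue); there is no depth.
- camera_info(name): a dict with "mtx" (3x3 intrinsics, pixels), "xyz" and "orientation" of the camera in the world; the wrist camera has in their place "hand_eye" (4x4, takes a point from camera to tool coordinates, whose origin is the TCP and whose axes are the flange's). Camera axes: x right, y up, looking along -z (the intrinsics and any distortion apply to the point x, -y, -z); pixel columns grow to the right and rows downward; lengths in m; the calibration is good to about 2 mm. A picture is of the moment at which its call begins: read the wrist's pose just before it. camera_info takes no time and is no camera call.
- close_job(): hands the job in; it is judged then, once.
The state is a dict: "t": time; "q": joint angles; "qvel": joint speeds; "joint_torque": joint torques, N m; "position": TCP position; "tool_rot": TCP orientation; "force": force on the tool from outside, world axes, zero at the start; "ft_torque": the same for the moment, N m; "finger_gap": opening from 0.0 (shut) to 1.0 (fully open); "gripper_force": force on a finger pad.
Only numpy, scipy, OpenCV 4.12 (cv2) and the standard library are available. Lean on these libraries where they do the work, as an engineer would, in place of code of your own. Each camera call takes 0.05 s, during which the arm holds its last target. There are 200 camera calls.

### The job

The pad under the heat sink in the bonding jig has set: put the loose red-handled key onto the square spindle of the jig, right down, turn it clockwise until the blue strap is swung well clear of the heat sink, and leave the key on the spindle. Then lift the heat sink out and hold it up to the inspection camera, its underside facing the lens flat on, in the middle of the view, 90 mm from the lens, and with its edges square to the picture; the job ends with you still holding it there, so do not put it down or let go. Do not touch the camera and do not push the other things on the bench about.

Things in the scene. Friction and masses are not known exactly. Their poses are not given: they have to be found in the camera images.
- jig: bonding jig, fixed: aluminium plate 100 (x) x 176 (y) mm, its top 16 mm above the bench. Origin: centre of its foot on the bench, z up. Nest centred at y = +32 mm: black locators 6 mm high round a 42 mm square pocket, with 30 mm wide finger gaps in the middle of its -x and +x sides. Spindle axis at y = -30 mm. Two steel stop pins rise to 46 mm, at (-12, -3) and (26, -47) mm.
- clamp_strap (a joint): swing of the blue strap about the vertical spindle: 0 to 0.1 at the start = along the jig's +y, 15 mm over the edge of the heat sink; grows clockwise seen from above, towards the jig's +x, to a stop at 1.75; off the heat sink from about 0.8. Stiff (0.09 N m), stays where left. The strap is 16 mm wide, reaches 57 mm from the axis, top 47 mm above the bench, pad 1 mm above the heat sink.
- spindle_seat (a point): on the spindle axis, 50 mm above the bench: top of the 23 mm round collar on which the underside of the seated key rests. Above it stands the steel spindle, 12 mm square, 16.5 mm high, its last 4 mm tapered to 7.6 mm. Turns with the strap: y along the strap, z up, flats of the square facing x and y.
- release_key: loose key standing on the bench bore down, 40 mm high, 70 g, any yaw. Origin: centre of its underside, z up. 0 to 22 mm: dark steel sleeve 26 mm square (flange 33 mm round, up to 24.5 mm) with a square bore from below, 14 mm wide along x and y, 18 mm deep. 22 to 40 mm: red handle, a bar 48 mm long (x), 12 mm thick (y), to be gripped. Fits in any of four quarter turns, 0.17 rad of play.
- heat_sink: light grey aluminium heat sink, 40 g, fins up, lying in the nest of the jig: 39.5 mm square at its flat underside, its sides leaning in to 37 mm at the top, 19.5 mm high. Origin: centre of the underside. Its own x and y are turned by 0.40 rad against its edges: use sink_face.
- sink_face (a point): centre of the flat underside of the heat sink, the face to inspect (16 mm above the bench at the start); x and y along the edges, parallel to the jig's x and y at the start within 0.02 rad, z up through the fins.
- inspection_camera: inspection camera on a stand, fixed: round dark base 104 mm across, post, and a black barrel 41 mm across and 117 mm long that looks up at 60 degrees above the horizontal, roughly towards the robot. Origin: centre of the foot on the bench; x points away from where the camera looks, z up. Mind the hot-air stand between jig and camera (200 mm high) and the microscope at the left (360 mm).
- lens (a point): centre of the front glass of the camera, about 161 mm above the bench. z is the direction in which it looks (out of the glass, 60 degrees upwards), x (the upper side) and y (level) are the sides of the picture.
- view_point (a point): point in the air 90 mm in front of the lens on its axis, about 238 mm above the bench, where the centre of the heat sink's underside belongs; axes as for lens.
- paint_palette: ivory flower-shaped sorting palette, 125 mm across, 21 mm high, behind the work. A bystander; its origin is its underside.
- side_cutters: flush cutters with blue sleeves, 112 x 72 x 12 mm, near the front edge right of the middle. A bystander; its origin is its underside.
- phone: black phone lying flat, about 160 x 76 x 10 mm, on the bench in front of the inspection camera. A bystander; its origin is its underside.
- eraser: green and white rubber, 43 x 24 x 12 mm, behind the jig. A bystander; its origin is its underside.
- syringe_flux: clear thin syringe lying flat, 108 mm long, behind the jig. A bystander; its origin is its underside.
- screwdriver_1: blue precision screwdriver lying flat, 151 mm long, at the right. A bystander; its origin is its underside.
Things that resemble listed ones, but are neither listed nor needed, are in the scene too. Of the things that look like the inspection_camera, take the one that is farthest to the robot's left at the start.

How it is judged:
By the outcome, as a careful person would: the job done as asked, in the order asked, and still so for the second after the job is handed in, while the arm keeps its last pose, push and grip.
It also fails if it takes over 61 s, if anything falls off the work surface, if the arm or the gripper's body presses on something with over 40 N, if the wrist force passes 120 N, or if a joint passes its speed limit or range.

## Working session

There is one attempt and no reset: what is moved stays moved. The work goes in short steps, Python scripts to look and compute and a tool call to move; the robot and the scene stay as the last step left them, time stands still between calls to the robot, and variables do not carry over. Pictures are saved under pics/ and viewed, at most 13 in all, crops included, and the job is handed in when it is done.

Besides the shell and the picture viewer there is one more tool, called after "Call:" as name(argument=value, ...) on one line, values as JSON. play_rows: Moves the arm, as the interface text tells. Its arguments: {"type":"object","properties":{"moves":{"type":"array"}},"required":["moves"]}

```bash
mkdir -p pics; python3 - <<'E'
from station import *
import cv2
s=read_state();print(s['position'],s['tool_rot'],s['finger_gap'],s['t'])
for n in ['side','top','wrist']:
    im=camera(n);cv2.imwrite(f'pics/{n}0.png',im[:,:,::-1]);i=camera_info(n);print(n,i)
E
```

```text
[ 0.23270328 -0.57946066  0.22189694] [[ 9.27991746e-01  3.72600364e-01 -5.37616734e-04]
 [ 3.72600750e-01 -9.27990640e-01  1.43260175e-03]
 [ 3.48846366e-05 -1.52975900e-03 -9.99998829e-01]] 0.9980166051596508 0.0
side {'mtx': array([[393.43494502,   0.        , 278.381281  ],
       [  0.        , 393.43494502, 209.79647159],
       [  0.        ,   0.        ,   1.        ]]), 'xyz': array([0.10924777, 0.51708218, 0.94976308]), 'orientation': array([[-0.86747285,  0.32019646, -0.38074281],
       [-0.49724478, -0.58182117,  0.64360838],
       [-0.0154431 ,  0.74763517,  0.66393009]])}
top {'mtx': array([[504.77217034,   0.        , 280.56131634],
       [  0.        , 504.77217034, 215.90891994],
       [  0.        ,   0.        ,   1.        ]]), 'xyz': array([ 0.18242035, -0.22463041,  1.7804085 ]), 'orientation': array([[ 0.05809616,  0.97572333, -0.21116064],
       [-0.99830498,  0.05751561, -0.00889543],
       [ 0.00346555,  0.2113195 ,  0.97741089]])}
wrist {'mtx': array([[342.86406882,   0.        , 288.10852286],
       [  0.        , 342.86406882, 205.03139075],
       [  0.        ,   0.        ,   1.        ]]), 'hand_eye': array([[ 7.93859675e-04,  9.63664626e-01,  2.67113944e-01,
         7.20545277e-02],
       [ 9.99999642e-01, -6.86516145e-04, -4.95249575e-04,
         3.84388149e-04],
       [-2.93876461e-04,  2.67114242e-01, -9.63664825e-01,
        -1.62524271e-01],
       [ 0.00000000e+00,  0.00000000e+00,  0.00000000e+00,
         1.00000000e+00]])}
```

```bash
python3 - <<'E'
import cv2
for n in ['top','side']:
    a=cv2.imread(f'pics/{n}0.png');cv2.imwrite(f'pics/{n}0b.png',cv2.resize(a,(800,600),interpolation=cv2.INTER_CUBIC))
E
```

```text
(no output)
```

View pics/top0b.png

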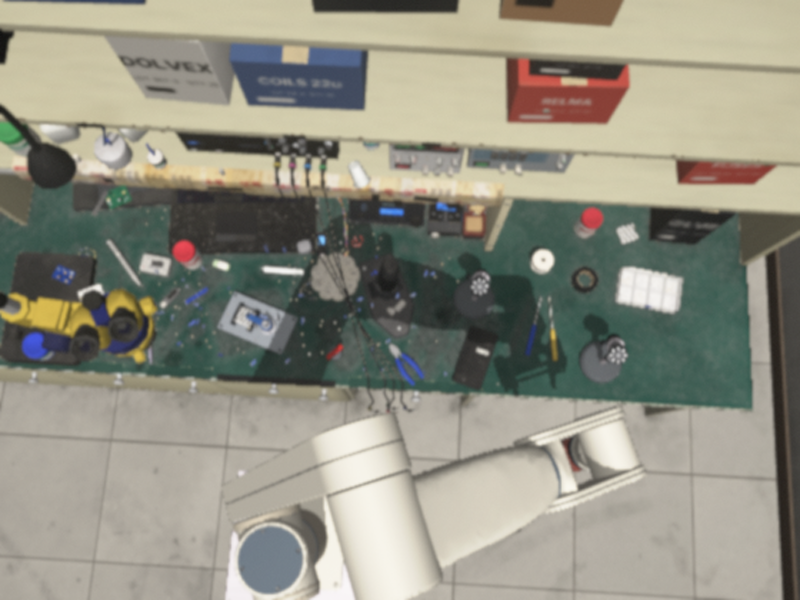

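View pics/side0b.png

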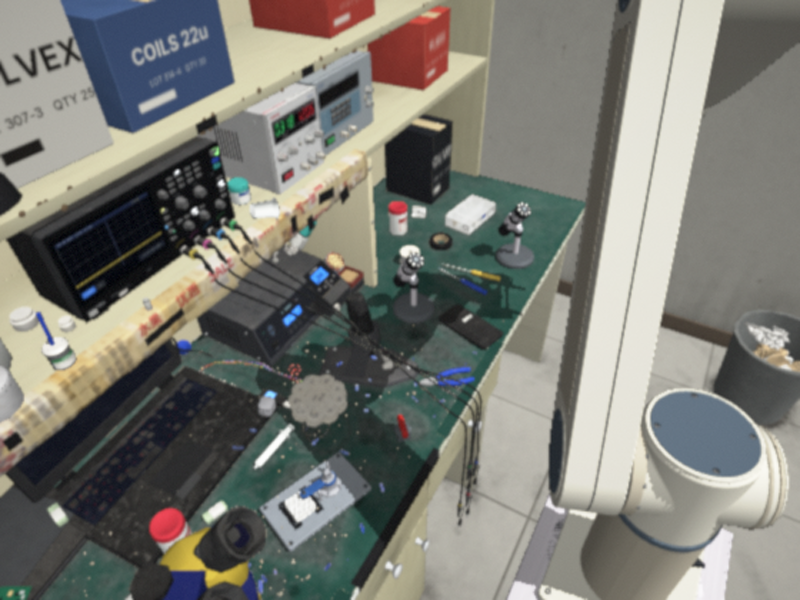

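```bash
cat > h.py <<'E'
from station import *
import numpy as np, cv2
from scipy.spatial.transform import Rotation as R
def cam(n,s=None):
    i=camera_info(n)
    if n=='wrist':
        T=np.eye(4);T[:3,:3]=s['tool_rot'];T[:3,3]=s['position'];T=T@i['hand_eye'];return i['mtx'],T[:3,3],T[:3,:3]
    return i['mtx'],np.array(i['xyz']),np.array(i['orientation'])
def ray(c,u,v):
    K,p,O=c;d=np.linalg.inv(K)@[u,v,1];return p,O@(d*[1,-1,-1])
def at(c,u,v,z):
    p,d=ray(c,u,v);return p+d*(z-p[2])/d[2]
def proj(c,X):
    K,p,O=c;q=O.T@(np.asarray(X)-p);q=q*[1,-1,-1];w=K@q;return w[:2]/w[2]
def tri(obs):
    A=0;b=0
    for c,u,v in obs:
        p,d=ray(c,u,v);d=d/np.linalg.norm(d);M=np.eye(3)-np.outer(d,d);A=A+M;b=b+M@p
    return np.linalg.solve(A,b)
def snap(n,f):
    s=read_state();im=camera(n)[:,:,::-1];cv2.imwrite('pics/'+f,im);np.savez('pics/'+f+'.npz',p=s['position'],R=s['tool_rot']);return cam(n,s),im
def old(f):
    z=np.load('pics/'+f+'.npz');return cam('wrist',dict(position=z['p'],tool_rot=z['R']))
def delta(Rt,pt,s=None,n=None):
    "tool-frame shift (cm) & rotvec (deg)"
    s=s or read_state();R0=np.array(s['tool_rot']);d=R0.T@(np.array(pt)-s['position'])*100
    rv=np.degrees(R.from_matrix(R0.T@Rt).as_rotvec());return d.round(2),rv.round(2)
E
python3 - <<'E'
from h import *
t=cam('top');s=cam('side');k=.7
for n,u,v,z in [('jig',257,321,.016),('key',335,351,.04),('camA',475,297,.0),('camB',601,360,0),('hotair',385,275,.2),('hotairbase',395,312,0),('palette',335,275,.02),('phone',475,357,.01),('lensA',481,284,.161)]:
    print(n,at(t,u*k,v*k,z))
print(at(s,316*k,503*k,.016),at(s,402*k,427*k,.03),at(s,414*k,306*k,.0))
print(at(s,410*k,258*k,.161))
E
```

```text
jig [0.5105473  0.14733443 0.016     ]
key [ 0.4430305  -0.05484646  0.04      ]
camA [ 6.07764348e-01 -3.94521198e-01 -2.22044605e-16]
camB [ 0.46526835 -0.71369593  0.        ]
hotair [ 0.59910533 -0.17001833  0.2       ]
hotairbase [ 0.55702815 -0.19434599  0.        ]
palette [ 0.63912187 -0.03791894  0.02      ]
phone [ 0.4528772  -0.39911746  0.01      ]
lensA [ 0.60101037 -0.39190804  0.161     ]
[0.50095129 0.15554129 0.016     ] [ 0.44208087 -0.05202951  0.03      ] [ 0.60616578 -0.40272558  0.        ]
[ 0.60871487 -0.38685032  0.161     ]
```

Call:
play_rows(moves=[0,0,-4,0,0,5.48,8.7,0,0,-4,0,0,5.48,8.7,0,0,-4,0,0,5.48,8.7,0,0,-4,0,0,5.48,8.7,1.36,-3.87,0,0,0,0,8.7,1.36,-3.87,0,0,0,0,8.7,1.36,-3.87,0,0,0,0,8.7,1.36,-3.87,0,0,0,0,8.7,1.36,-3.87,0,0,0,0,8.7,1.36,-3.87,0,0,0,0,8.7,1.36,-3.87,0,0,0,0,8.7,1.36,-3.87,0,0,0,0,8.7,1.36,-3.87,0,0,0,0,8.7,1.36,-3.87,0,0,0,0,8.7,1.36,-3.87,0,0,0,0,8.7,1.36,-3.87,0,0,0,0,8.7,1.36,-3.87,0,0,0,0,8.7,1.36,-3.87,0,0,0,0,8.7,1.36,-3.87,0,0,0,0,8.7,1.36,-3.87,0,0,0,0,8.7])

```text
t: 1.82
position: [0.4509, 0.0412, 0.3827]
tool_rot: [[1.0, -0.0, 0.0], [-0.0, -1.0, -0.0], [0.0, 0.0, -1.0]]
force: [1.4, -0.4, 0.7]
finger_gap: 0.992
gripper_force: 0.0
```

```bash
python3 - <<'E'
from h import *
c,im=snap('wrist','w1.png');s=read_state();print(s['position'],s['tool_rot'],s['q'],s['t'])
cv2.imwrite('pics/w1b.png',cv2.resize(im,(800,600),interpolation=cv2.INTER_CUBIC))
E
```

```text
[0.45294805 0.04676916 0.38266935] [[ 0.99999504  0.00285353  0.00133456]
 [ 0.00284855 -0.99998903  0.0037183 ]
 [ 0.00134515 -0.00371448 -0.9999922 ]] [ 7.42989993e-02 -1.65668453e-03  1.79626195e+00  3.70265392e-03
  1.34538199e+00  1.64141959e+00] 1.8667
```

View pics/w1b.png

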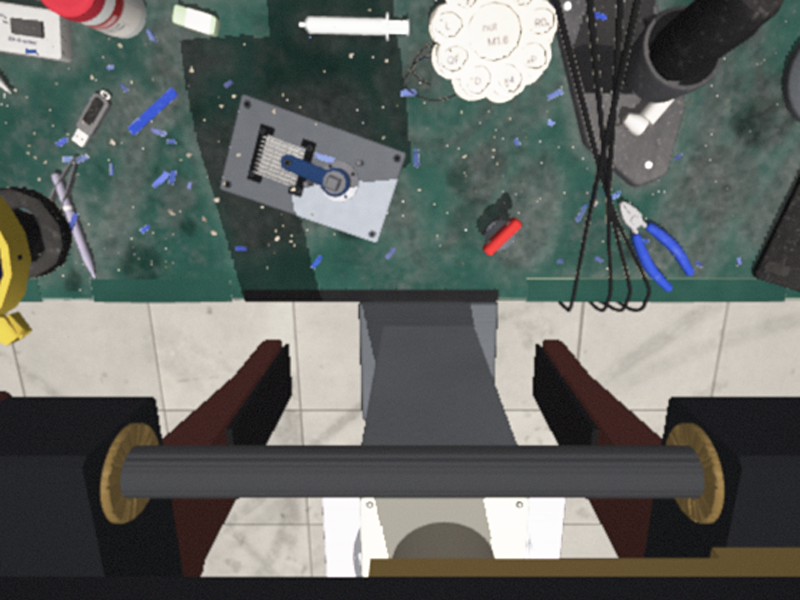

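```bash
python3 - <<'E'
from h import *
c,im=snap('wrist','w2.png');s=read_state();print(s['position'],s['t'])
k=.7
for n,u,v,z in [('cornTL',243,95,.016),('cornTR',403,153,.016),('cornBR',377,242,.016),('cornBL',221,188,.016),('spindle',336,181,.05),('handle L',488,250,.04),('handle R',518,225,.04)]:
    print(n,at(c,u*k,v*k,z))
w=lambda a,b,d:print(tri([(c,a[0]*k,a[1]*k),(cam('top'),b[0]*k,b[1]*k)]+([(cam('side'),d[0]*k,d[1]*k)] if d else [])))
w((603,180),(352,300),None);w((600,290),(385,385),(460,400))
im2=cv2.imread('pics/top0.png')[180:300,180:320];cv2.imwrite('pics/topc.png',cv2.resize(im2,None,fx=5,fy=5,interpolation=cv2.INTER_CUBIC))
E
```

```text
[0.45192076 0.0437261  0.38243799] 1.9167
cornTL [0.58560083 0.21788801 0.016     ]
cornTR [0.52987363 0.05639041 0.016     ]
cornBR [0.4364913  0.08482466 0.016     ]
cornBL [0.49350902 0.24931265 0.016     ]
spindle [0.5027389  0.12188083 0.05      ]
handle L [ 0.4325654  -0.03276652  0.04      ]
handle R [ 0.45877126 -0.06247353  0.04      ]
[ 0.52343303 -0.09252881  0.200844  ]
[ 0.37588171 -0.17830422  0.00357059]
```

View pics/topc.png

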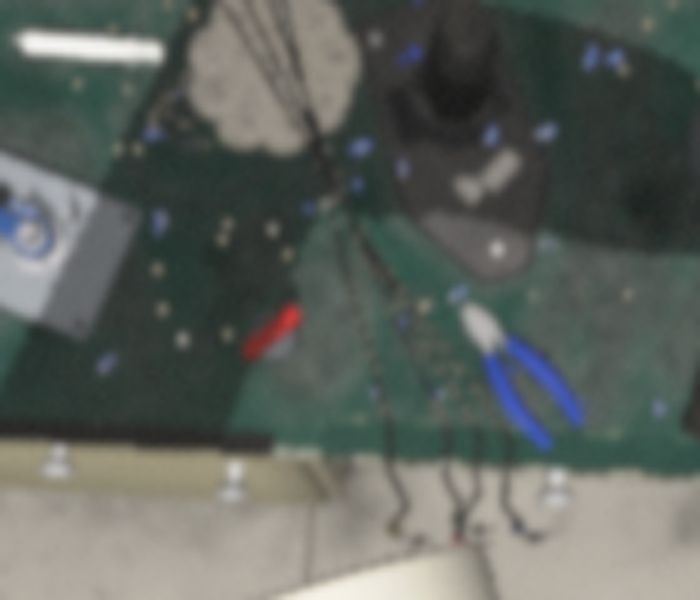

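Call:
play_rows(moves=[-0.3,4.1,0,0,0,0,8.7,-0.3,4.1,0,0,0,0,8.7,0,1.0,1.4,0,0,-7.1,8.7,0,0,1.4,0,0,-7.1,8.7,0,0,1.4,0,0,-7.1,8.7,0,0,1.4,0,0,-7.1,8.7,0,0,1.4,0,0,-7.1,8.7,0,0,1.4,0,0,-7.1,8.7,0,0,1.4,0,0,-7.1,8.7,0,0,1.4,0,0,-7.1,8.7,0,0,1.4,0,0,-7.1,8.7,0,0,1.4,0,0,-7.1,8.7,0,0,1.4,0,0,-7.1,8.7,0,0,1.4,0,0,-7.1,8.7,0,0,1.4,0,0,-7.1,8.7,0,0,1.4,0,0,-7.1,8.7,0,0,1.4,0,0,-7.1,8.7,0,0,1.4,0,0,-7.1,8.7,0,0,1.4,0,0,-7.1,8.7,0,0,1.4,0,0,-7.1,8.7])

```text
t: 3.58
position: [0.4444, -0.0537, 0.13]
tool_rot: [[-0.617, 0.787, -0.0], [0.787, 0.617, -0.0], [0.0, -0.0, -1.0]]
force: [-0.2, -0.1, 0.2]
finger_gap: 0.99
gripper_force: 0.0
```

```bash
python3 - <<'E'
from h import *
camera('wrist');camera('wrist')
c,im=snap('wrist','w3.png');s=read_state();print(s['position'],s['tool_rot'],s['q'],s['t'])
cv2.imwrite('pics/w3b.png',cv2.resize(im,(800,600),interpolation=cv2.INTER_CUBIC))
E
```

```text
[ 0.44382849 -0.05341839  0.13006839] [[-6.09205564e-01  7.93008081e-01 -2.60094189e-03]
 [ 7.93010334e-01  6.09208130e-01  2.54696426e-04]
 [ 1.78649127e-03 -1.90741131e-03 -9.99996585e-01]] [-1.46317040e-01  3.15111644e-01  2.07808870e+00 -1.86453650e-04
  7.51002603e-01 -8.01241914e-01] 3.7333
```

View pics/w3b.png

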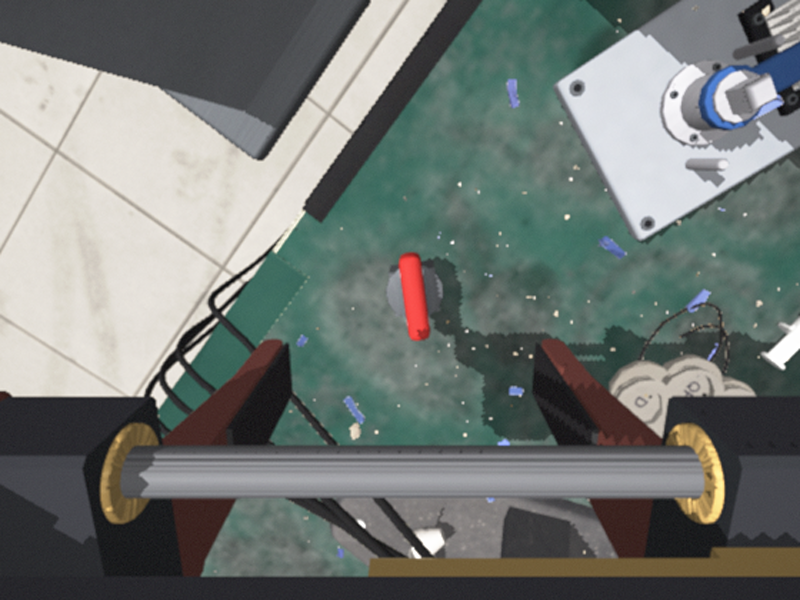

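```bash
python3 - <<'E'
from h import *
c=old('w3.png');im=cv2.imread('pics/w3.png').astype(int)
m=((im[:,:,2]>130)&(im[:,:,1]<90)&(im[:,:,0]<90)).astype(np.uint8)
m[:, :200]=0;m[260:]=0
P=np.argwhere(m)[:,::-1];print(len(P))
r=cv2.minAreaRect(P.astype(np.float32));b=cv2.boxPoints(r);print(b/.7)
W=np.array([at(c,u,v,.04)[:2]*1000 for u,v in P],np.float32);r=cv2.minAreaRect(W);print(r);
cen,_,vt=np.linalg.svd(W-W.mean(0));print(W.mean(0),np.degrees(np.arctan2(vt[0,1],vt[0,0])))
B=cv2.boxPoints(r);print(B)
print('flange',at(c,414*.7,293*.7,.0245))
cv2.imwrite('pics/w3c.png',np.hstack([cv2.resize(im[165:250,250:330].astype(np.uint8),(400,425),interpolation=cv2.INTER_CUBIC),cv2.resize(im[30:115,470:550].astype(np.uint8),(400,425),interpolation=cv2.INTER_CUBIC)]))
E
```

```text
870
[[364.1477  301.7469 ]
 [406.23953 247.70303]
 [562.12115 369.1108 ]
 [520.0293  423.15466]]
((477.906005859375, -53.30394744873047), (37.793514251708984, 110.16520690917969), 89.57737731933594)
[442.0642  -52.14474] -41.392414
[[422.68552  -71.7939  ]
 [532.8477   -72.60649 ]
 [533.12646  -34.813995]
 [422.9643   -34.001404]]
flange [ 0.44372571 -0.05412491  0.0245    ]
```

View pics/w3c.png

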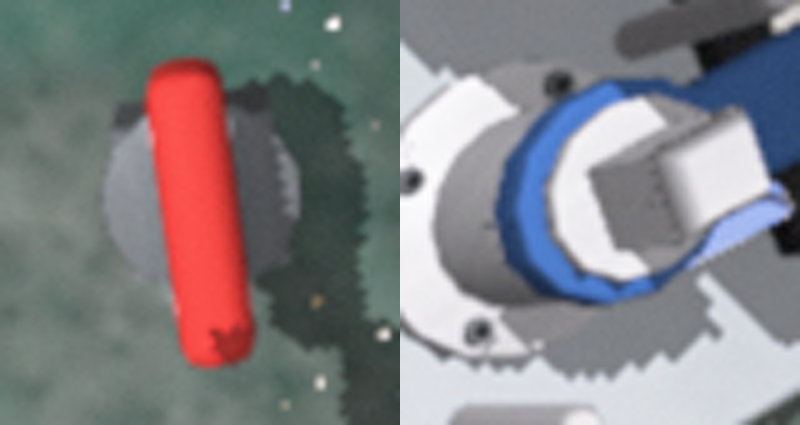

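```bash
python3 - <<'E'
from h import *
c=old('w3.png')
L=lambda u,v,z:at(c,250+u/5,165+v/5,z)
Rr=lambda u,v,z:at(c,470+(u-400)/5,30+v/5,z)
a,b=L(185,70,.04),L(219,365,.04);d=b-a;print('key',(a+b)/2,np.linalg.norm(d),np.degrees(np.arctan2(d[1],d[0])))
print('flange',L(201,195,.0245))
print('collar',Rr(642,187,.05),'top',Rr(722,168,.0665))
e=Rr(590,180,.05)-Rr(612,248,.05);print('edge',np.linalg.norm(e),np.degrees(np.arctan2(e[1],e[0])))
e=Rr(590,180,.05)-Rr(660,120,.05);print('edge2?',np.linalg.norm(e),np.degrees(np.arctan2(e[1],e[0])))
e=Rr(735,108,.0665)-Rr(770,190,.0665);print('topedge',np.linalg.norm(e),np.degrees(np.arctan2(e[1],e[0])))
c2=old('w2.png');k=.7
print('strap tip dir', at(c2,288*k,161*k,.047)-at(c2,336*k,181*k,.05))
E
```

```text
key [ 0.44350326 -0.05302604  0.04      ] 0.04715302338105608 -45.73152075861783
flange [ 0.44341457 -0.0531998   0.0245    ]
collar [0.50030571 0.11770585 0.05      ] top [0.49942298 0.11736463 0.0665    ]
edge 0.009468800927118035 155.08713679641963
edge2? 0.010720679289201908 -99.33452440782715
topedge 0.01108165331807451 160.95164921588216
strap tip dir [ 0.01887922  0.04697778 -0.003     ]
```

Call:
play_rows(moves=[0,0,2,0,0,-6.8,8.7,0,0,3,0,0,0,5,0,0,3,0,0,0,4,0,0,1.6,0,0,0,4,0,0,0.5,0,0,0,4,0,0,0,0,0,0,0,0,0,0,0,0,0,0,0,0,0,0,0,0,0,0,0,0,0,0,0,0,0,0,0,0,0,0,0])

```text
t: 4.57
position: [0.4457, -0.0531, 0.0307]
tool_rot: [[-0.701, 0.713, 0.002], [0.713, 0.701, -0.0], [-0.002, 0.001, -1.0]]
force: [0.8, 0.8, 0.7]
finger_gap: 0.349
gripper_force: 0.0
```

Call:
play_rows(moves=[0,0,0,0,0,0,0,0,0,0,0,0,0,0,0,0,0,0,0,0,0,0,0,0,0,0,0,0])

```text
t: 4.9
position: [0.445, -0.053, 0.0298]
tool_rot: [[-0.702, 0.713, 0.0], [0.713, 0.702, -0.0], [-0.0, 0.0, -1.0]]
force: [-0.7, -1.1, 3.9]
finger_gap: 0.133
gripper_force: 29.9
```

Call:
play_rows(moves=[0,0,-1,0,0,0,0,0,0,-2.5,0,0,-5.9,0,0,0,-2.5,0,0,-5.9,0,0,0,-2.5,0,0,-5.9,0,0,0,-2.5,0,0,-5.9,0,-1,3,0,0,0,0,0,-1,3.5,0,0,0,0,0,-1,3.5,0,0,0,0,0,-1,3.5,0,0,0,0,0,-0.7,2.5,0,0,0,0,0,-0.5,1.8,0,0,0,0,0,0,0,0,0,0,0,0,0,0,0,0,0,0,0])

```text
t: 5.98
position: [0.5591, 0.0934, 0.1398]
tool_rot: [[-0.929, 0.371, -0.001], [0.371, 0.929, -0.0], [0.001, -0.0, -1.0]]
force: [-1.2, -0.6, -0.4]
finger_gap: 0.135
gripper_force: 29.9
```

```bash
python3 - <<'E'
from h import *
c,im=snap('wrist','w4.png');s=read_state();print(s['position'],s['tool_rot'],s['q'],s['t'],s['finger_gap'])
p=proj(c,[.5,.1177,.06]);print(p);u,v=p.astype(int)
u=max(60,min(500,u));v=max(60,min(360,v));print(u,v)
a=cv2.resize(im[v-60:v+60,u-60:u+60],(500,500),interpolation=cv2.INTER_CUBIC)
b=cv2.resize(im,(300,225),interpolation=cv2.INTER_AREA);o=np.zeros((500,800,3),np.uint8);o[:,:500]=a;o[:225,500:]=b
b=cv2.resize(im[220:420,180:400],(300,273));o[225:498,500:]=b
cv2.imwrite('pics/w4c.png',o)
E
```

```text
[0.55836846 0.09265925 0.13959952] [[-9.28470770e-01  3.71402783e-01 -1.41484074e-03]
 [ 3.71403675e-01  9.28471395e-01 -4.21703811e-04]
 [ 1.15701719e-03 -9.17016714e-04 -9.99998910e-01]] [ 1.43539342e-01  4.48450002e-01  1.81899147e+00 -2.79943191e-04
  8.75611819e-01 -1.04655740e+00] 6.0333 0.12702548790295348
[290.57736418 124.32341109]
290 124
```

View pics/w4c.png

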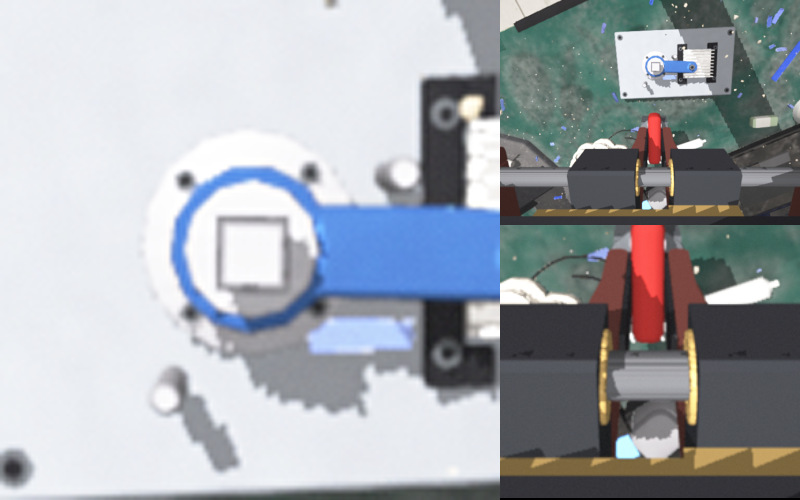

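```bash
python3 - <<'E'
from h import *
c=old('w4.png');im=cv2.imread('pics/w4.png').astype(int)
z=np.load('pics/w4.png.npz');Rt,p=z['R'],z['p']
m=((im[:,:,2]>120)&(im[:,:,1]<90)&(im[:,:,0]<90));m[:200]=0;m[:,:250]=0;m[:,330:]=0
P=np.argwhere(m);v0=P[:,0].min();print(v0,P[:,0].max(),P[:,1].min(),P[:,1].max(),P[P[:,0]<v0+2])
for row in (v0,v0+3,v0+6): print(row,m[row].sum(), im[row,280:292,2])
u=P[P[:,0]<v0+3][:,1].mean()
for zz in (.1316,.15): print(Rt.T@(at(c,u,v0-.5,zz)-p)*1000)
S=at(c,290.6,124.6,.06);print('spindle',S, Rt.T@(S-p)*100)
E
```

```text
210 306 250 328 [[210 289]
 [210 290]
 [211 282]
 [211 283]
 [211 284]
 [211 285]
 [211 286]
 [211 287]
 [211 288]
 [211 289]
 [211 290]
 [211 291]
 [211 292]
 [211 293]]
210 2 [ 96 106 117 133 153 154 153 152 150 148 147 148]
213 20 [201 200 200 201 200 198 197 193 194 190 187 186]
216 22 [209 211 216 219 223 221 219 218 219 215 212 210]
[23.58668421 -1.00088705  8.17093938]
[ 28.93567945  -0.98469682 -10.22623832]
spindle [0.50017827 0.1176462  0.06      ] [6.36418298 0.0754454  7.97913493]
```

Call:
play_rows(moves=[2.2,0,0,0,0,0,0,2.2,0.1,0,0,0,0,0,1.93,0.05,0,0,0,0,0,0,0,0,0,0,0,0,0,0,1.5,0,0,0,0,0,0,1.5,0,0,0,0,0,0,1,0,0,0,0,0,0,0,0,0,0,0,0,0,0.4,0,0,0,0,0,0,0.4,0,0,0,0,0,0,0,0,0,0,0])

```text
t: 6.95
position: [0.5012, 0.1176, 0.0914]
tool_rot: [[-0.928, 0.372, -0.0], [0.372, 0.928, -0.0], [0.0, -0.0, -1.0]]
force: [0.1, 0.3, -0.7]
finger_gap: 0.134
gripper_force: 29.9
```

Call:
play_rows(moves=[0,0,0.4,0,0,0,0,0,0,0.4,0,0,0,0,0,0,0.3,0,0,0,0,0,0,0,0,0,0,0,0,0,0,0,0,0,0])

```text
t: 7.37
position: [0.5011, 0.1179, 0.0805]
tool_rot: [[-0.928, 0.372, -0.0], [0.372, 0.928, -0.0], [0.0, -0.0, -1.0]]
force: [0.0, 0.5, -1.1]
finger_gap: 0.132
gripper_force: 29.9
```

Call:
play_rows(moves=[0,0,0.1,0,0,0,0,0,0,0.1,0,0,0,0,0,0,0,0,0,0,0])

```text
t: 7.62
position: [0.5015, 0.1179, 0.0797]
tool_rot: [[-0.928, 0.372, 0.0], [0.372, 0.928, 0.0], [-0.0, 0.0, -1.0]]
force: [-3.1, -1.1, 10.1]
finger_gap: 0.135
gripper_force: 30.0
```

Call:
play_rows(moves=[0,0,-0.1,0,0,3,0,0,0,0,0,0,6,0,0,0,0,0,0,6,0,0,0,0,0,0,6,0,0,0,0,0,0,6,0,0,0,0,0,0,6,0,0,0,0,0,0,6,0,0,0,0,0,0,6,0])

```text
t: 8.28
position: [0.5011, 0.1179, 0.0799]
tool_rot: [[-0.389, 0.921, -0.0], [0.921, 0.389, -0.0], [-0.0, -0.0, -1.0]]
force: [-0.7, -1.5, 1.3]
finger_gap: 0.13
gripper_force: 29.9
```

Smooth; continue.

Call:
play_rows(moves=[0,0,0,0,0,6,0,0,0,0,0,0,6,0,0,0,0,0,0,6,0,0,0,0,0,0,6,0,0,0,0,0,0,6,0,0,0,0,0,0,6,0,0,0,0,0,0,6,0,0,0,0,0,0,3,0,0,0,0,0,0,0,0,0,0,0.1,0,0,0,0,0,0,0,0,0,0,0])

```text
t: 9.2
position: [0.501, 0.1177, 0.0797]
tool_rot: [[0.37, 0.929, -0.001], [0.929, -0.37, -0.0], [-0.0, -0.0, -1.0]]
force: [-5.3, -1.7, 13.4]
finger_gap: 0.134
gripper_force: 30.0
```

Call:
play_rows(moves=[0,0,0,0,0,0,3,0,0,0,0,0,0,3,0,0,0,0,0,0,3,0,0,0,0,0,0,3,0,0,-1,0,0,0,3,0,0,-3,0,0,0,4,0,0,-3,0,0,0,7,0,0,-3,0,0,0,8.7,0,0,0,0,0,0,8.7,0,0,0,0,0,0,8.7])

```text
t: 10.03
position: [0.5025, 0.1182, 0.1808]
tool_rot: [[0.372, 0.928, 0.004], [0.928, -0.372, 0.001], [0.002, 0.004, -1.0]]
force: [-0.7, -0.7, -1.6]
finger_gap: 0.686
gripper_force: 0.0
```

```bash
python3 - <<'E'
from h import *
c,im=snap('wrist','w5.png');s=read_state();print(s['position'],s['tool_rot'],s['q'],s['t'],s['finger_gap'])
cv2.imwrite('pics/w5c.png',cv2.resize(im[30:270,130:450],(800,600),interpolation=cv2.INTER_CUBIC))
E
```

```text
[0.50137081 0.11795015 0.17937934] [[ 3.71897706e-01  9.28272532e-01  1.48408359e-03]
 [ 9.28273297e-01 -3.71898585e-01  3.57584364e-04]
 [ 8.83864329e-04  1.24465036e-03 -9.99998835e-01]] [2.07921484e-01 3.21506384e-01 1.90660951e+00 5.50505151e-05
 9.11950825e-01 5.88941046e-01] 10.0833 0.7281947294086413
```

View pics/w5c.png

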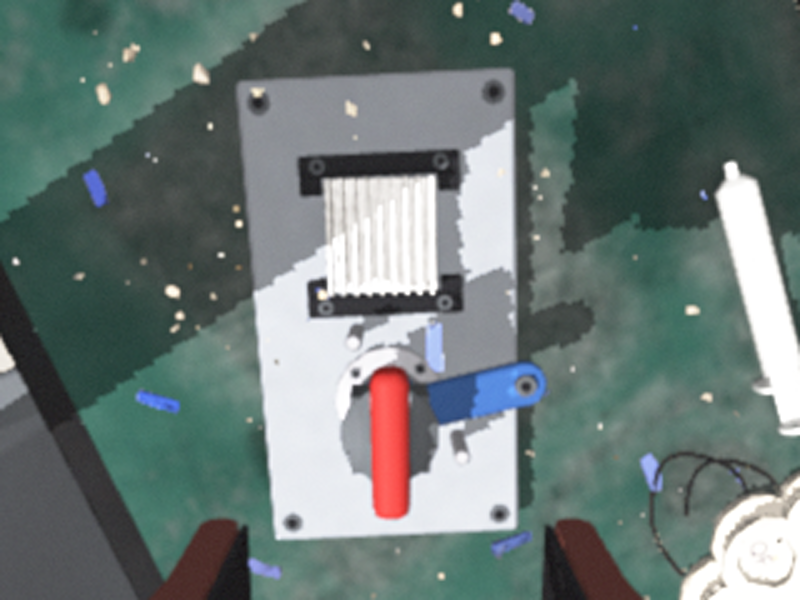

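```bash
python3 - <<'E'
from h import *
c=old('w5.png');s=read_state()
g=lambda u,v,z:at(c,130+u/2.5,30+v/2.5,z)
Q=[g(*q,.0355) for q in [(323,177),(437,174),(439,292),(328,297)]]
for a,b in zip(Q,Q[1:]+Q[:1]):
    d=b-a;print(np.linalg.norm(d),np.degrees(np.arctan2(d[1],d[0])))
C=sum(Q)/4;print('sink',C)
J=[g(*q,.016) for q in [(238,82),(514,70),(517,527),(275,540)]]
for a,b in zip(J,J[1:]+J[:1]):
    d=b-a;print(np.linalg.norm(d),np.degrees(np.arctan2(d[1],d[0])))
jc=sum(J)/4;y=np.radians(71);Y=np.array([np.cos(y),np.sin(y),0]);print('jig',jc,'nest',jc+.032*Y,'sp',jc-.03*Y)
a=g(526,384,.047)-np.array([.5005,.1177,.047]);print('strap',71-np.degrees(np.arctan2(a[1],a[0])))
sp=np.array([.5005,.1177,0]);print('nest from spindle',sp+.062*Y)
y=np.radians(71);Rt=np.array([[np.cos(y),np.sin(y),0],[np.sin(y),-np.cos(y),0],[0,0,-1]]).T
Rt=np.column_stack([[np.cos(y),np.sin(y),0],[np.sin(y),-np.cos(y),0],[0,0,-1]])
print(delta(Rt,[C[0],C[1],.019]))
E
```

```text
0.03920760964868366 -20.330354134772826
0.04020568849942519 -110.02446573240206
0.03959635874805885 160.7574002543906
0.040957143429149176 69.43607303836313
sink [0.52062482 0.17574915 0.0355    ]
0.09810901569818971 -19.43757154541371
0.17322890931013862 -109.27172321667017
0.09909487561532367 161.42853134286992
0.17472671960460473 70.40728742925366
jig [0.51000656 0.14524005 0.016     ] nest [0.52042474 0.17549665 0.016     ] sp [0.50023952 0.1168745  0.016     ]
strap 79.93820882284265
nest from spindle [0.52068523 0.17632215 0.        ]
(array([ 6.07, -0.38, 16.04]), array([ 0.07, -0.05, -2.83]))
```

Call:
play_rows(moves=[0,0,0,0,0,-2.5,8.7,3.06,0,0,0,0,0,8.7,3.06,0,0,0,0,0,8.7,0,0,3,0,0,0,8.7,0,0,4,0,0,0,8.7,0,0,4,0,0,0,8.7,0,0,3,0,0,0,8.7,0,0,1,0,0,0,7,0,0,0.5,0,0,0,6,0,0,0.3,0,0,0,5.5,0,0,0,0,0,0,5.5,0,0,0,0,0,0,5.5])

```text
t: 11.08
position: [0.5225, 0.1759, 0.0221]
tool_rot: [[0.331, 0.944, 0.002], [0.944, -0.331, 0.001], [0.001, 0.002, -1.0]]
force: [-0.0, 0.2, 1.0]
finger_gap: 0.656
gripper_force: 0.0
```

Call:
play_rows(moves=[0,0,0.2,0,0,0,5.5,0,0,0,0,0,0,5,0,0,0,0,0,0,4.5,0,0,0,0,0,0,3,0,0,0,0,0,0,3,0,0,0,0,0,0,3,0,0,0,0,0,0,3])

```text
t: 11.67
position: [0.5217, 0.1757, 0.0192]
tool_rot: [[0.331, 0.944, 0.0], [0.944, -0.331, 0.0], [0.0, 0.0, -1.0]]
force: [-0.9, -1.1, 6.0]
finger_gap: 0.443
gripper_force: 30.1
```

Call:
play_rows(moves=[0,0,-0.5,0,0,0,3,0,0,-1.5,0,0,0,3,0,0,-3,0,0,0,3,0,0,-3.5,0,0,0,3,0,0,-3.5,0,0,0,3,0,0,-3.5,0,0,0,3,0,0,-3.5,0,0,0,3,0,0,-3.5,0,0,0,3,0,0,-3.5,0,0,0,3,0,0,-3.5,0,0,0,3,0,0,-3.5,0,0,0,3,0,0,-2.5,0,0,0,3])

```text
t: 12.67
position: [0.5217, 0.1757, 0.3773]
tool_rot: [[0.331, 0.944, 0.003], [0.944, -0.331, 0.001], [0.002, 0.003, -1.0]]
force: [0.8, -0.6, -1.0]
finger_gap: 0.44
gripper_force: 30.0
```

Call:
play_rows(moves=[-2,0.42,0,0,0,0,3,-3.5,0.74,0,0,0,0,3,-3.5,0.74,0,0,0,0,3,-3.5,0.74,0,0,0,0,3,-3.5,0.74,0,0,0,0,3,-3.5,0.74,0,0,0,0,3,-3.5,0.74,0,0,0,0,3,-3.5,0.74,0,0,0,0,3,-3.5,0.74,0,0,0,0,3,-3.5,0.74,0,0,0,0,3,-3.5,0.74,0,0,0,0,3,-3.5,0.74,0,0,0,0,3,-3.5,0.74,0,0,0,0,3,-3.5,0.74,0,0,0,0,3,-3.5,0.74,0,0,0,0,3,-1.8,0.36,0,0,0,0,3,0,0,0,0,0,0,3,0,0,0,0,0,0,3])

```text
t: 14.17
position: [0.4511, -0.3599, 0.3732]
tool_rot: [[0.333, 0.943, -0.001], [0.943, -0.333, 0.001], [0.001, -0.001, -1.0]]
force: [-0.7, -0.1, -0.5]
finger_gap: 0.438
gripper_force: 30.0
```

```bash
python3 - <<'E'
from h import *
camera('wrist');c,im=snap('wrist','w6.png');s=read_state();print(s['position'],s['tool_rot'],s['q'],s['t'],s['finger_gap'])
print(proj(c,[.6,-.39,.161]))
cv2.imwrite('pics/w6b.png',cv2.resize(im,(800,600),interpolation=cv2.INTER_CUBIC))
E
```

```text
[ 0.45158727 -0.3585085   0.37354707] [[ 3.30969723e-01  9.43641319e-01 -3.20939014e-04]
 [ 9.43641189e-01 -3.30969426e-01  7.38472790e-04]
 [ 5.90632436e-04 -5.47263408e-04 -9.99999676e-01]] [-6.91836772e-01  2.14032325e-01  1.57240406e+00  3.72506147e-04
  1.35587454e+00 -3.54585419e-01] 14.2667 0.4418144721899221
[426.15462316 159.50787513]
```

View pics/w6b.png

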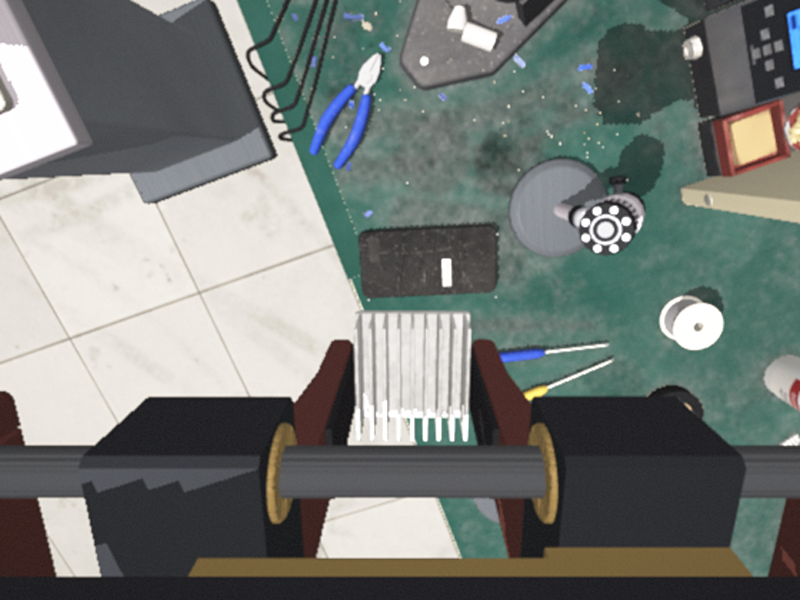

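Call:
play_rows(moves=[-0.5,1.7,0,0,0,0,3,-0.92,3.38,2,0,0,0,3,-0.92,3.38,2,0,0,0,3,-0.92,3.38,2,0,0,0,3,-0.92,3.38,2,0,0,0,3,-0.42,1.7,2.2,0,0,0,3,0,0,0,0,0,0,3,0,0,0,0,0,0,3,0,0,0,0,0,0,3])

```text
t: 15.02
position: [0.5962, -0.4576, 0.2728]
tool_rot: [[0.33, 0.944, 0.0], [0.944, -0.33, -0.0], [-0.0, 0.0, -1.0]]
force: [-0.2, -0.5, -0.2]
finger_gap: 0.444
gripper_force: 30.0
```

```bash
python3 - <<'E'
from h import *
c,im=snap('wrist','w7.png');s=read_state();print(s['position'],s['tool_rot'],s['q'],s['t'],s['finger_gap'])
u,v=proj(c,[.6,-.39,.161]);print(u,v)
# 200x150 crop at 4x, centred on lens/barrel
x0=int(max(0,min(360,u-100)));y0=int(max(0,min(270,v-75)));print(x0,y0)
cv2.imwrite('pics/w7c.png',cv2.resize(im[y0:y0+150,x0:x0+200],(800,600),interpolation=cv2.INTER_CUBIC))
E
```

```text
[ 0.5961661  -0.45800302  0.27380821] [[ 3.30391853e-01  9.43842784e-01  1.42197727e-03]
 [ 9.43843688e-01 -3.30390521e-01 -1.09396107e-03]
 [-5.62719449e-04  1.70356010e-03 -9.99998391e-01]] [-6.70918350e-01  5.70243071e-01  1.26813337e+00  2.82227779e-05
  1.30142232e+00 -3.34207548e-01] 15.0667 0.4438681141983107
264.4869046374751 119.24584496035267
164 44
```

View pics/w7c.png

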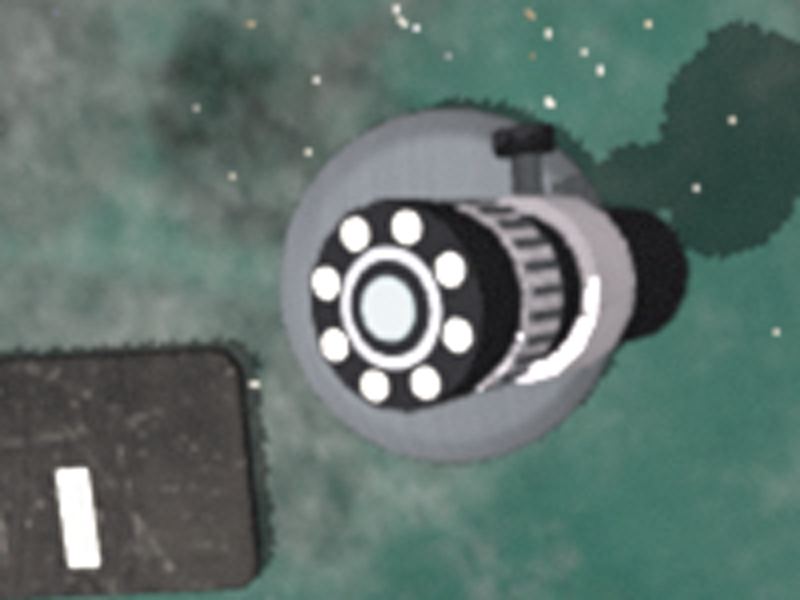

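```bash
cat > fit.py <<'E'
from h import *
from scipy.optimize import least_squares
c7=old('w7.png');c6=old('w6.png')
led=np.array([(406,226),(450,269),(458,334),(426,384),(375,385),(335,345),(326,282),(355,232)])/4+[164,44]
gl=np.array([389,307])/4+[164,44]
def frame(az):
    e=np.radians(60);z=np.array([np.cos(e)*np.cos(az),np.cos(e)*np.sin(az),np.sin(e)])
    y=np.cross([0,0,1.],z);y/=np.linalg.norm(y);x=np.cross(y,z);return np.column_stack([x,y,z])
def res(p,wr,wl):
    L,az,r,ph=p[:3],p[3],p[4],p[5];F=frame(az);o=[]
    for k in range(8):
        t=ph-k*np.pi/4;o+=list(wl*(proj(c7,L+F@[r*np.cos(t),r*np.sin(t),0])-led[k]))
    o+=list(proj(c7,L)-gl);o+=list(.7*(proj(c6,L)-np.array([605,229])*.7))
    # rear rim silhouette: right extreme, top, bottom
    t=np.linspace(0,2*np.pi,180);rim=np.array([proj(c7,L-.117*F[:,2]+F@[.018*np.cos(a),.018*np.sin(a),0]) for a in t])
    rim=(rim-[164,44])*4
    o+=list(wr*np.array([rim[:,0].max()-687,(rim[:,1].max()+rim[:,1].min())/2-272])/4)
    o.append((L[2]-.161)/.002)
    return np.array(o)
if __name__=='__main__':
  for wr,wl in [(1,1),(0,1),(2,.1)]:
    best=None
    for ph in np.arange(0,6.28,.39):
        r=least_squares(res,[.598,-.39,.161,3.0,.014,ph],x_scale=[.01,.01,.01,.1,.005,.3],args=(wr,wl))
        if best is None or r.cost<best.cost: best=r
    print(wr,wl,best.cost,best.x[:3],np.degrees(best.x[3]),best.x[4]);F=frame(best.x[3]);print('vp',best.x[:3]+.09*F[:,2]);print(best.fun.round(2))
  for z in (0,.008):print('base',at(c7,164+455/4,44+284/4,z),at(c6,558*.7,206*.7,z))
E
python3 fit.py
```

```text
1 1 6.369705484693632 [ 0.59704814 -0.39041974  0.15878381] 166.82502958004707 0.016034062743640953
vp [ 0.5532326  -0.38016309  0.23672609]
[-0.05 -0.04 -0.13 -0.14 -0.28  0.11 -0.36 -0.37 -0.34  0.18 -0.47 -0.06
 -0.35  0.12 -0.29  0.2   0.08  0.22 -0.46  0.12  3.19 -0.21 -1.11]
0 1 0.31819509561155823 [ 0.59738183 -0.39045066  0.16068638] 168.21597059456502 -0.015916698415699038
vp [ 0.55333024 -0.38126062  0.23862867]
[ 0.11 -0.03  0.08 -0.1  -0.01  0.13 -0.05 -0.41 -0.04  0.09 -0.22 -0.16
 -0.16  0.03 -0.15  0.16  0.31  0.19  0.21  0.24  0.   -0.   -0.16]
2 0.1 8.752355792192335 [ 0.59509477 -0.38976778  0.15883426] 166.71271127962697 0.016112927425435703
vp [ 0.55129943 -0.37942526  0.23677654]
[-0.27 -0.01 -0.28 -0.01 -0.29  0.02 -0.3  -0.02 -0.29  0.03 -0.31  0.
 -0.3   0.01 -0.3   0.01 -2.56  0.26 -1.76  0.15  2.43 -0.15 -1.08]
base [ 0.60564483 -0.3909279   0.        ] [ 0.60727367 -0.3911068   0.        ]
base [ 0.60590089 -0.39090112  0.008     ] [ 0.60529965 -0.38961367  0.008     ]
```

```bash
cat > tgt.py <<'E'
from h import *
az=np.radians(167.3);a=np.array([.5*np.cos(az),.5*np.sin(az),np.sqrt(.75)])
L=np.array([.5982,-.3908,.161]);VP=L+.09*a
x=np.array([np.sin(az),-np.cos(az),0]);z=-a;Rt=np.column_stack([x,np.cross(z,x),z]);T=VP-.0032*z
def show(off=0.):
    s=read_state();print(delta(Rt,T+off*a),s['t'],s['q'].round(3) if hasattr(s['q'],'round') else s['q'],s['finger_gap'],s['gripper_force'])
E
python3 -c "
from tgt import *
print(VP,T);show(.06)
c=old('w6.png');z=np.load('pics/w6.png.npz')
# sink top far edge corners seen at (355,312),(470,312)/800
for u in (355,412.5,470): print(z['R'].T@(at(c,u*.7,312*.7,z['p'][2]-.0032+.0163)-z['p'])*1000)
"
```

```text
[ 0.55430095 -0.38090692  0.23894229] [ 0.55274009 -0.38055517  0.24171357]
(array([ 5.53, -9.63, -2.01]), array([-29.87,   1.76,  -6.43])) 15.0667 [-0.671  0.57   1.268  0.     1.301 -0.334] 0.4438681141983107 29.966171993874013
[ 24.24744705 -18.45985779 -13.06672795]
[ 24.26748924  -0.05339777 -13.0817141 ]
[ 24.2875269   18.34889718 -13.09669686]
```

```bash
python3 -c "
from tgt import *
for f in ('w6.png','w7.png'):
  c=old(f);z=np.load('pics/'+f+'.npz')
  for q in [(19.75,-19.75,3.2),(19.75,19.75,3.2),(18.5,-18.5,-16.3),(18.5,18.5,-16.3)]: print(q,proj(c,z['p']+z['R']@np.array(q)/1000)/.7)
im=cv2.imread('pics/w7.png');cv2.imwrite('pics/w7s.png',cv2.resize(im[200:320,230:350],(600,600),interpolation=cv2.INTER_CUBIC))
"
```

```text
(19.75, -19.75, 3.2) [356.85476239 310.10608782]
(19.75, 19.75, 3.2) [468.25605111 310.19411943]
(18.5, -18.5, -16.3) [354.28182646 332.39833257]
(18.5, 18.5, -16.3) [471.04098594 332.49000485]
(19.75, -19.75, 3.2) [356.85476239 310.10608782]
(19.75, 19.75, 3.2) [468.25605111 310.19411943]
(18.5, -18.5, -16.3) [354.28182646 332.39833257]
(18.5, 18.5, -16.3) [471.04098594 332.49000485]
```

View pics/w7s.png

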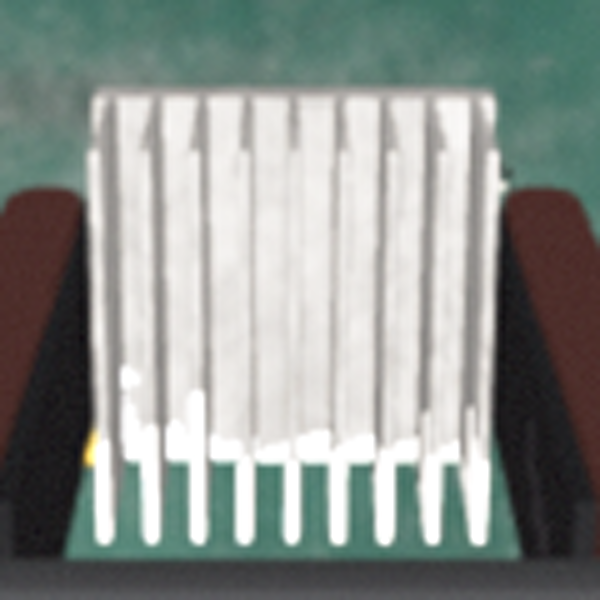

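Call:
play_rows(moves=[0,0,-2,0,0,0,3,1.5,-2.4,-1,0,0,0,3,1.5,-2.4,0,0,0,0,3,1.5,-2.4,0,0,0,0,3,1.03,-2.43,0,0,0,0,3,0,0,0,-4.98,0.29,-1.07,3,0,0,0,-4.98,0.29,-1.07,3,0,0,0,-4.98,0.29,-1.07,3,0,0,0,-4.98,0.29,-1.07,3,0,0,0,-4.98,0.29,-1.07,3,0,0,0,-4.98,0.29,-1.07,3,0,0,0,0,0,0,3,0,0,0,0,0,0,3])

```text
t: 16.15
position: [0.5224, -0.3745, 0.3034]
tool_rot: [[0.223, 0.845, 0.486], [0.975, -0.193, -0.111], [0.0, 0.498, -0.867]]
force: [-0.1, -0.4, -0.3]
finger_gap: 0.444
gripper_force: 30.0
```

```bash
python3 -c "
from tgt import *
show(0)"
```

```text
(array([ 0.09, -0.39,  6.89]), array([-0.1 ,  0.08, -0.15])) 16.15 [-0.764  0.196  1.855  0.422  0.676 -0.816] 0.44406895703040333 29.967015139991418
```

```bash
python3 -c "
from tgt import *
f='w7.png';c=old(f);z=np.load('pics/'+f+'.npz')
for q in [(19.75,19.75,3.2),(19.75,19.75,0),(19.75,19.75,-3),(18.5,18.5,-16.3),(19.75,18.5,-16.3),(-18.5,18.5,-16.3),(-19.75,18.5,-16.3),(-19.75,19.75,0.2),(-19.75,19.75,-2)]: print(q,(proj(c,z['p']+z['R']@np.array(q)/1000)-[230,200])*5, (proj(c,z['p']+z['R']@(np.array(q)*[1,-1,1])/1000)-[230,200])*5)
"
```

```text
(19.75, 19.75, 3.2) [486.66791095  86.46325285] [97.14335263 86.10212405]
(19.75, 19.75, 0) [490.20501292  96.13979945] [93.64524064 95.77235706]
(19.75, 19.75, -3) [493.63908212 105.53447646] [ 90.24902312 105.16091147]
(18.5, 18.5, -16.3) [496.1305855  164.41183029] [ 87.91110823 164.03510093]
(19.75, 18.5, -16.3) [496.58542682 151.39133153] [ 87.48808959 151.01350212]
(-18.5, 18.5, -16.3) [483.49851549 526.02333   ] [ 99.65936761 525.6766543 ]
(-19.75, 18.5, -16.3) [483.0980517 537.4871924] [100.0318122  537.14145377]
(-19.75, 19.75, 0.2) [478.05807758 451.03365365] [104.9418213  450.69514003]
(-19.75, 19.75, -2) [480.27134817 461.6765336 ] [102.74448302 461.33423704]
```

Call:
play_rows(moves=[0.04,-0.1,1.5,-0.1,0.1,-0.15,3,0.04,-0.1,2,0,0,0,3,0.04,-0.1,2,0,0,0,3,0,-0.1,1,0,0,0,3,0,0,0.4,0,0,0,3,0,0,0,0,0,0,3,0,0,0,0,0,0,3,0,0,0,0,0,0,3,0,0,0,0,0,0,3])

```text
t: 16.9
position: [0.5543, -0.3807, 0.2411]
tool_rot: [[0.218, 0.844, 0.489], [0.976, -0.189, -0.109], [-0.0, 0.501, -0.865]]
force: [0.8, 0.6, -0.4]
finger_gap: 0.441
gripper_force: 30.0
```

```bash
python3 -c "
from tgt import *
show(0)
for k in range(4): camera('wrist');show(0)
im=camera('side');cv2.imwrite('pics/s8.png',cv2.resize(im[120:300,200:440,::-1],(800,600),interpolation=cv2.INTER_CUBIC))
s=read_state();print(s['force'])"
```

```text
(array([-0.02, -0.1 , -0.13]), array([ 0.08, -0.05,  0.09])) 16.9 [-0.733  0.317  1.855  0.486  0.555 -0.876] 0.44072810599201845 29.967132312012836
(array([-0.02, -0.09, -0.14]), array([ 0.08, -0.05,  0.09])) 16.95 [-0.733  0.317  1.856  0.486  0.555 -0.876] 0.4461014004895562 29.96710051316768
(array([-0.02, -0.07, -0.15]), array([ 0.07, -0.05,  0.08])) 17.0 [-0.733  0.317  1.856  0.486  0.555 -0.876] 0.4453119764762404 29.96726240264252
(array([-0.02, -0.06, -0.16]), array([ 0.06, -0.06,  0.08])) 17.05 [-0.733  0.318  1.856  0.486  0.555 -0.876] 0.4398947033975428 29.967138877836987
(array([-0.03, -0.05, -0.17]), array([ 0.05, -0.06,  0.08])) 17.1 [-0.733  0.318  1.856  0.486  0.555 -0.876] 0.44132508044689206 29.967080110218376
[-0.44926296  0.70722731  0.01868006]
```

View pics/s8.png

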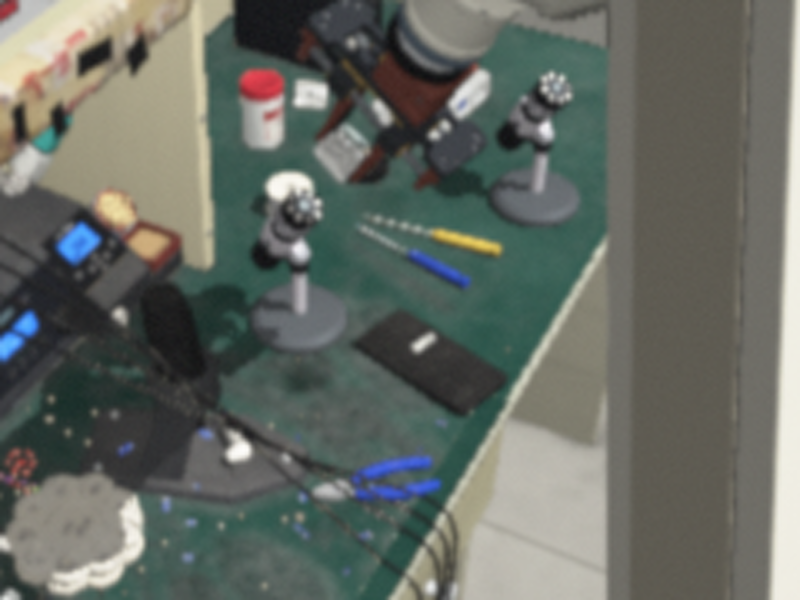

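Call:
play_rows(moves=[0,-0.05,-0.17,0,0,0,3,0,0,0,0,0,0,3,0,0,0,0,0,0,3,0,0,0,0,0,0,3,0,0,0,0,0,0,3,0,0,0,0,0,0,3])

```text
t: 17.65
position: [0.5528, -0.3801, 0.2411]
tool_rot: [[0.218, 0.845, 0.488], [0.976, -0.189, -0.108], [0.001, 0.5, -0.866]]
force: [-0.4, -0.0, -1.3]
finger_gap: 0.438
gripper_force: 30.0
```

```bash
python3 -c "
from tgt import *
show(0);s=cam('side')
print((proj(s,L)-[200,120])/.3,(proj(s,VP)-[200,120])/.3)
from fit import *
for az in (165,166,167,168,169):
  F=frame(np.radians(az));print(az,(proj(c7,L-.117*F[:,2])-[164,44])*4,(proj(c7,L)-[164,44])*4)
"
```

```text
(array([-0.04,  0.03, -0.05]), array([ 0.01, -0.09,  0.08])) 17.65 [-0.734  0.315  1.858  0.486  0.557 -0.876] 0.4380519884732869 29.967218341771513
[301.26578093 202.9731861 ] [338.09268083 155.69498317]
165 [641.27476065 280.35082143] [393.77673126 309.04046909]
166 [641.06554984 276.37390852] [393.77673126 309.04046909]
167 [640.7887616  272.39739659] [393.77673126 309.04046909]
168 [640.44432989 268.42251474] [393.77673126 309.04046909]
169 [640.03220979 264.45049705] [393.77673126 309.04046909]
```

```bash
python3 -c "
from station import *
print(close_job())"
```

```text
the job is handed in; nothing more can be done
None
```

The job is handed in after about 18 s: the key is seated on the spindle, the strap is turned about 80° (1.4 rad) clear, and the heat sink is held at the view point. The arm's final pose is within about 1 mm and 0.2° of the target I worked out. The camera's own aim is measured only to about 1° in azimuth and 1 mm in position. I saw no contact with the camera or the other things on the bench.

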